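# Key the juicer's strainer disc onto its pin and press it home

### The job

The strainer disc of the citrus juicer lies on its spindle turned the wrong way. With a fingertip, push one of its upright tabs round until the notch in the rim stands over the juicer's pin, then press the disc straight down until it is fully home, flat on the deck all round. Do not grip or lift the disc, and leave the things standing round the juicer where they are.

Things in the scene. Friction and masses are not known exactly. Their poses are not given: they have to be found in the camera images.
- juicer: White citrus juicer, fixed: a drum, 160 mm across at the foot; flat top deck 144 mm across, 85 mm above the table. Origin: centre of its underside; z up. In its frame the pin stands at x = -60 mm by a boss that sticks out to x = -80 mm; a pouring spout 30 mm wide sticks out at +y to 106 mm from the axis, 40 to 70 mm above the table. A steel spindle, 16 mm thick, stands on the axis.
- seal (a joint): Black rubber seal ring under the strainer (40 to 92 mm diameter) that carries it 10 mm above the deck. Value: how far it is pressed down, m, 0 at the start, about 0.010 when the disc is home. It is stiff: it gives only when pressed with about 4 to 7 N, then sinks straight down and stays where it was pushed, without springing back. It does not turn.
- strainer: Loose grey plastic strainer disc, 124 mm across, 8 mm thick, 0.13 to 0.2 kg, on the spindle by its 19 mm hole; slotted. Origin: centre of its underside; z up. It starts level, underside 95 mm above the table (1.5 mm over the pin), turned 0.7 to pi rad out of place, either way; home: 85 mm. It turns at a light push and stops with it. Its notch is at -x, its tabs at +y and -y.
- notch (a point): Point in the open notch of the strainer's rim, 60 mm from the disc's axis, level with the disc's upper face. The notch is 14 mm wide and cuts in from the rim (radius 62 mm) to radius 52 mm. When it is right above the pin, the disc can go down.
- tab_a (a point): Middle of the top edge of the upright finger tab at the strainer's +y: 40 mm from the disc's axis, 24 mm long radially (radius 28 to 52 mm), 8 mm thick, standing 18 mm above the disc's upper face.
- tab_b (a point): Middle of the top edge of the finger tab at the strainer's -y, across from tab_a and alike.
- pin (a point): Domed tip of the upright steel pin on the juicer's deck: 8 mm diameter, 60 mm from the juicer's axis, tip 8.5 mm above the deck (93.5 mm above the table). At the start half covered by the disc's rim; the white boss beside it shows outside the rim.
- spindle_top (a point): Top of the steel spindle, on the juicer's axis, 111 mm above the table. Before pressing it stands 8 mm above the disc's upper face, after seating 18 mm.
- lemon: Bystander: lemon, 78x55x56 mm, lying beside the juicer.
- mandarin: Bystander: mandarin, 55 mm across, 48 mm high, beside the juicer.
- reamer: Bystander: white ribbed reamer cone of the juicer, 64 mm across, 52 mm high, standing by on its flange.
- teaspoon_0: Bystander: metal teaspoon, 137x28x13 mm, lying beside the juicer.
- salt_shaker: Bystander: glass salt shaker with a metal cap, 44 mm across, 90 mm high, to the right of the juicer.
Things that resemble listed ones, but are neither listed nor needed, are in the scene too. What is meant by the strainer is not blue or purple, and is the larger of those in its own colour.

How it is judged:
On the way:
1. the notch stands over the pin (within 6 mm) while the disc is still at least 4 mm above its seat (horizontal distance between notch and pin below 0.006 m and z of strainer in the frame of juicer above 0.089 m), for 0.1 s.
At the end, for the whole second after the job is handed in: The strainer lies fully home on the juicer's deck: underside within 2 mm of the deck, level within 0.04 rad, centred within 4 mm, its notch round the pin (within 6 mm), at rest (z of strainer in the frame of juicer between 0.083 and 0.087 m and angle between strainer's own z axis and vertical below 0.04 rad and horizontal distance between notch and pin below 0.006 m and horizontal distance between strainer and juicer below 0.004 m and linear speed of strainer below 0.01 m/s and angular speed of strainer below 0.1 rad/s); the robot touches nothing.
It fails at once if the strainer is lifted more than 5 mm above where it lay (z of strainer in the frame of juicer above 0.1 m).
It fails at once if the strainer is tipped by more than 0.3 rad (angle between strainer's own z axis and vertical above 0.3 rad).
It fails at once if a bystander (lemon, mandarin, reamer cone, teaspoon, salt shaker) is pushed more than 25 mm from its place (distance of any of lemon, mandarin, reamer, teaspoon_0, salt_shaker from where it was at the start of the episode above 0.025 m).
It also fails if it takes over 51 s, if anything falls off the work surface, if the arm or the gripper's body presses on something with over 40 N, if the wrist force passes 120 N, or if a joint passes its speed limit or range.

### The arm

A 7-joint arm with a two-finger parallel gripper is mounted at the origin on a cart in front of the work surface, level with it; the furniture and walls round the work are solid. World frame = base frame: x ahead of the robot, y to its left, z up, the work surface at z = 0. Lengths are in m, angles in rad, forces in N, time in s.
With the tool pointing down it reaches from about 0.375 to 0.925 m from the base axis. Payload 3.1 kg.
Tool frame: the origin (TCP) lies on the centre line of the jaws, within the pads' length; the fingertips stand bot.nose_length ahead of it and the grasp point (between the pads) lies 2 mm behind it (bot.nose_length is the distance from the TCP to the fingertips, in m); z points along the fingers, y is the line along which they close (so a half turn about z gives the same grasp; the last joint's range is limited). The gripper opens to 85 mm and grips with 20 to 120 N. Pads are 22 mm wide; open, the fingers measure 114 mm over their backs; the gripper's body (76 mm by 85 mm) begins 54 mm behind the grasp point. The pads swing forward as they close: fully open they stand 13 mm farther back than shut.
Start: joints at [-1.357, 0.383, 0.044, 1.598, -0.018, 1.161, -0.05], TCP at [0.199, 0.619, 0.223] pointing down, gripper open.
Joint ranges: [-2.61, 2.61], [-0.41, 2.15], [-1.48, 1.57], [0, 2.5], [-1.57, 4.71], [0.05, 1.97], [-2.85, 2.85]. Speed limits (rad/s): [2.79, 2.79, 3.14, 3.14, 3.14, 3.14, 3.14].

### API

Orientations are given as a unit quaternion [w, x, y, z].
In Python, from cell import bot, optics gives the robot as it stands.
- The arm moves only by the tool send_rows, never from a script. Its arguments are lists of equal length, an entry for each row: "travel": the shift along the tool's x, y, z in m, a list of three; "angular": the turn, a rotation vector about the tool's x, y, z in degrees, a list of three; "jaw": the finger opening in m, from 0 to 0.0854. A call has 1 to 20 rows; each row is the pose to reach, as a shift and turn from the pose commanded when the call began, along the tool's axes at that moment; what a row does not reach only later rows make up. A row lasts 1/8 s, in which the tool goes at most 62.5 mm and 10.7 degrees, less where a joint would pass 70% of its speed; a pose out of reach is approached as far as the arm can. A call with a gripper value outside its range is refused whole. The fingers move at their own pace and stop on an object; the grip force is fixed at half the most. Time passes only in rows, so rows that repeat a pose let the fingers close. It gives the time, the measured TCP pose, the force, the opening and the grip force at its end, in the units of the state.
- bot.state(): the state, without advancing time (a new reading comes with each control period).
- optics.snapshot(name): name is "scene" or "top" or "wrist"; returns the picture (384x512x3 uint8, red, green, blue); there is no depth.
- optics.get_calibration(name): a dict with "camera_matrix" (3x3 intrinsics, pixels), "extrinsics" (4x4, takes a point from camera to world coordinates). Camera axes: x right, y down, z forward; pixel columns grow to the right and rows downward; lengths in m; the calibration is good to about 2 mm. The wrist camera is an equidistant fisheye: a pixel r from the principal point sees the ray r / f radians off the axis. A picture is of the moment at which its call begins: read the wrist's pose just before it. get_calibration takes no time and is no camera call; for the wrist camera it gives the pose at the moment of the call.
- bot.hand_in(): hands the job in; it is judged then, once.
The state is a dict: "clock": time; "joint_pos": joint angles; "qvel": joint speeds; "joint_efforts": joint torques, N m; "tcp_pos": TCP position; "orientation": TCP orientation; "contact_force": force on the tool from outside, world axes, zero at the start; "wrist_torque": the same for the moment, N m; "grip_width": opening from 0.0 (shut) to 1.0 (fully open); "grip_force": force on a finger pad.
Only numpy, scipy, OpenCV 4.12 (cv2) and the standard library are available. Lean on these libraries where they do the work, as an engineer would, in place of code of your own. Each camera call takes 0.05 s, during which the arm holds its last target. There are 200 camera calls.

## Working session

There is one attempt and no reset: what is moved stays moved. The work goes in short steps, Python scripts to look and compute and a tool call to move; the robot and the scene stay as the last step left them, time stands still between calls to the robot, and variables do not carry over. Pictures are saved under pics/ and viewed, at most 10 in all, crops included, and the job is handed in when it is done.

Besides the shell and the picture viewer there is one more tool, called after ">>>" in YAML: its name, and indented under it one key for each argument. send_rows: Moves the arm, as the interface text tells. Its arguments: {"type":"object","properties":{"travel":{"type":"array","items":{"type":"array","items":{"type":"number"}}},"angular":{"type":"array","items":{"type":"array","items":{"type":"number"}}},"jaw":{"type":"array","items":{"type":"number"}}},"required":["travel","angular","jaw"]}

```bash
mkdir -p pics; python3 - <<'E'
from cell import bot, optics
import cv2, numpy as np
for n in ["scene","top"]:
    im=optics.snapshot(n); cv2.imwrite(f"pics/{n}0.png",im[:,:,::-1])
    c=optics.get_calibration(n); print(n,np.round(c["camera_matrix"],1).tolist(),np.round(c["extrinsics"],3).tolist())
s=bot.state(); print(s["clock"],s["tcp_pos"],s["orientation"],bot.nose_length,s["grip_width"],s["contact_force"])
E
```

```text
scene [[365.1, 0.0, 256.9], [0.0, 365.1, 187.4], [0.0, 0.0, 1.0]] [[-0.868, -0.343, 0.36, 0.236], [-0.497, 0.58, -0.646, 0.578], [0.013, -0.739, -0.674, 0.724], [0.0, 0.0, 0.0, 1.0]]
top [[355.7, 0.0, 255.1], [0.0, 355.7, 190.7], [0.0, 0.0, 1.0]] [[-0.009, -0.998, 0.061, 0.532], [-1.0, 0.007, -0.027, -0.027], [0.027, -0.061, -0.998, 1.048], [0.0, 0.0, 0.0, 1.0]]
0.1 [0.19912821 0.61780854 0.22156057] [-1.16546888e-04  1.55225465e-01  9.87878296e-01 -1.23038960e-03] 0.017 1.002501945730039 [ 0.25376505 -0.14239188 -0.83277971]
```

View pics/scene0.png

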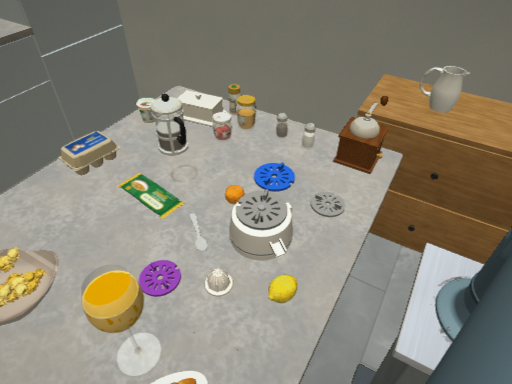

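View pics/top0.png

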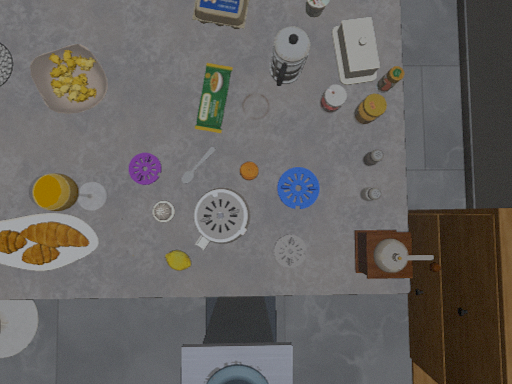

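The blue disc (top 298,188), the purple disc (145,168) and the small grey disc (291,250) are decoys. The grey disc on the juicer at top (220,216), scene (264,208), fits the description: it is the larger grey one and sits on the spindle. I'll confirm this in one enlarged crop.

```bash
python3 - <<'E'
import cv2, numpy as np
a=cv2.imread("pics/top0.png")[181:256,183:258]; b=cv2.imread("pics/scene0.png")[185:260,224:299]
f=lambda i:cv2.resize(i,(398,398),interpolation=cv2.INTER_CUBIC)
cv2.imwrite("pics/crop0.png",np.hstack([f(a),f(b)]))
E
```

```text
(no output)
```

View pics/crop0.png

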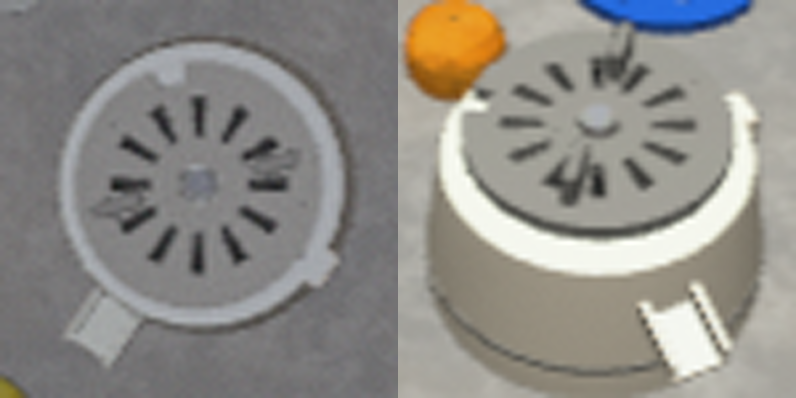

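The crop confirms it: grey disc on the juicer with white boss and spout. In the top crop, the spindle is at (198,182), notch (172,75), tabs (118,206) and (277,162), boss (322,268), spout end (105,328).

```bash
cat > h.py <<'E'
from cell import bot, optics
import numpy as np
def ray(n,u,v,z):
    c=optics.get_calibration(n);K=c["camera_matrix"];T=c["extrinsics"]
    d=T[:3,:3]@np.linalg.solve(K,[u,v,1]);o=T[:3,3]
    return (o+d*(z-o[2])/d[2])[:2]
E
python3 - <<'E'
from h import *
k=75/398
pts={"spindle":(198,182,.111),"notch":(172,78,.103),"tab1":(118,206,.121),"tab2":(277,162,.121),"boss":(330,272,.09),"spout":(105,328,.07),"drumL":(60,180,.085),"drumR":(346,180,.085),"drumT":(200,38,.085),"drumB":(200,328,.085)}
q={}
for n,(u,v,z) in pts.items():
    q[n]=ray("top",183+u*k-.4,181+v*k-.4,z)
s={"spindle":(598,116,.111),"notch":(482,100,.103),"tab1":(575,160,.121),"tab2":(623,35,.121),"spout":(695,330,.07)}
for n in pts:
    r=q[n]-q["spindle"]; print(n,q[n].round(4),"ang",np.degrees(np.arctan2(r[1],r[0])).round(1),np.hypot(*r).round(4))
print("scene")
c=ray("scene",224+598*0-.4+ (598-398)*k,185+116*k-.4,.111)
for n,(u,v,z) in s.items():
    p=ray("scene",224+(u-398)*k-.4,185+v*k-.4,z);r=p-c;print(n,p.round(4),np.degrees(np.arctan2(r[1],r[0])).round(1),np.hypot(*r).round(4))
for n,uv in dict(lemon=(178,260),mand=(249,171),shaker=(371,194),reamer=(163,211)).items(): print(n,ray("top",*uv,.03).round(3))
E
```

```text
spindle [0.5258 0.0402] ang 0.0 0.0
notch [0.5777 0.0536] ang 14.5 0.0536
tab1 [0.5145 0.0784] ang 106.4 0.0399
tab2 [0.5353 0.0008] ang -76.4 0.0405
boss [ 0.4798 -0.0247] ang -125.4 0.0795
spout [0.4513 0.0908] ang 145.8 0.0901
drumL [0.5273 0.1118] ang 88.8 0.0717
drumR [ 0.526  -0.0331] ang -89.8 0.0733
drumT [0.599  0.0408] ang 0.5 0.0731
drumB [0.452  0.0412] ang 179.2 0.0738
scene
spindle [0.5206 0.0437] -135.0 0.0
notch [0.5746 0.0545] 11.3 0.0551
tab1 [0.5115 0.0804] 103.9 0.0378
tab2 [0.5315 0.0013] -75.6 0.0438
spout [0.4416 0.0985] 145.3 0.0962
lemon [0.4   0.164]
mand [ 0.651 -0.038]
shaker [ 0.582 -0.39 ]
reamer [0.538 0.207]
```

```bash
cat >> h.py <<'E'
from scipy.spatial.transform import Rotation as R
def pose():
    s=bot.state(); return s["tcp_pos"],R.from_quat(np.roll(s["orientation"],-1)),s
def shift(p,yaw_y):
    """tool-frame shift and rotvec(deg) from measured pose to TCP p, tool y at world angle yaw_y, z down"""
    t,r,s=pose(); a=np.radians(yaw_y); y=np.array([np.cos(a),np.sin(a),0]); z=np.array([0,0,-1.])
    g=R.from_matrix(np.c_[np.cross(y,z),y,z])
    return r.inv().apply(np.array(p)-t).round(4).tolist(), np.degrees((r.inv()*g).as_rotvec()).round(2).tolist()
E
python3 -c "
from h import *
print(shift([.5245,.041,.18],105))"
```

```text
([-0.4866, -0.4491, 0.0427], [-0.14, -0.03, -32.86])
```

>>> send_rows:
  travel:
    - [-0.03,-0.028,0]
    - [-0.06,-0.056,0]
    - [-0.09,-0.084,0]
    - [-0.12,-0.112,0]
    - [-0.15,-0.14,0]
    - [-0.18,-0.168,0]
    - [-0.21,-0.196,0]
    - [-0.24,-0.224,0]
    - [-0.27,-0.25,0]
    - [-0.3,-0.278,0]
    - [-0.33,-0.306,0]
    - [-0.36,-0.334,0]
    - [-0.39,-0.362,0.01]
    - [-0.42,-0.39,0.02]
    - [-0.45,-0.42,0.03]
    - [-0.4866,-0.4491,0.0427]
    - [-0.4866,-0.4491,0.0427]
    - [-0.4866,-0.4491,0.0427]
  angular:
    - [0,0,-2]
    - [0,0,-4]
    - [0,0,-6]
    - [0,0,-8]
    - [0,0,-10]
    - [0,0,-12]
    - [0,0,-14]
    - [0,0,-16]
    - [0,0,-18]
    - [0,0,-20]
    - [0,0,-22]
    - [0,0,-24]
    - [0,0,-26]
    - [0,0,-28]
    - [0,0,-30]
    - [0,0,-33]
    - [0,0,-33]
    - [0,0,-33]
  jaw: [0.06,0.04,0.02,0,0,0,0,0,0,0,0,0,0,0,0,0,0,0]

```text
clock: 2.35
tcp_pos: [0.5241, 0.0424, 0.1797]
orientation: [-0.001, -0.132, 0.991, 0.0]
contact_force: [-1.0, -0.5, -0.5]
grip_width: 0.0
grip_force: 0.0
```

```bash
python3 -c "
from h import *
import cv2
t,r,s=pose();print(s['clock'],t,r.as_matrix()[:,1],s['grip_width'],s['contact_force'],bot.nose_length,s['joint_pos'])
print(shift([.5245,.041,.137],105))
cv2.imwrite('pics/s1.png',cv2.resize(optics.snapshot('scene')[120:270,180:350,::-1],None,fx=3.5,fy=3.5,interpolation=2))"
```

```text
2.35 [0.52414987 0.04241283 0.17968991] [-2.60726470e-01  9.65412499e-01  6.44182700e-04] 0.00029172399651258314 [-0.99769044 -0.48453353 -0.5044375 ] 0.017 [-0.58021307  0.20547455  0.47128916  1.9559758  -0.11040304  1.00619192
  1.7764787 ]
([-0.0, -0.0015, 0.0427], [0.04, -0.08, 0.11])
```

View pics/s1.png

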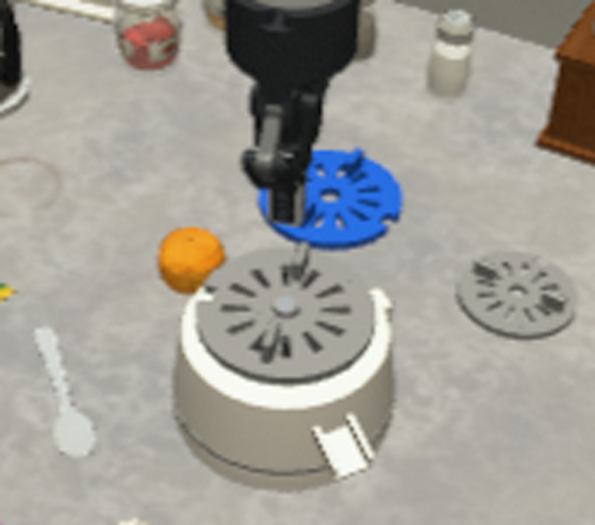

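The fingertips are above the spindle at crop (285,222), and the disc is unmoved. Next I'll probe the spindle top for height.

>>> send_rows:
  travel:
    - [0,-0.0015,0.01]
    - [0,-0.0015,0.02]
    - [0,-0.0015,0.03]
    - [0,-0.0015,0.036]
    - [0,-0.0015,0.038]
    - [0,-0.0015,0.038]
  angular:
    - [0,0,0]
    - [0,0,0]
    - [0,0,0]
    - [0,0,0]
    - [0,0,0]
    - [0,0,0]
  jaw: [0,0,0,0,0,0]

```text
clock: 3.15
tcp_pos: [0.5252, 0.0404, 0.1421]
orientation: [-0.0, -0.132, 0.991, -0.0]
contact_force: [0.4, -0.9, 0.3]
grip_width: 0.002
grip_force: 0.0
```

>>> send_rows:
  travel:
    - [0,0,0.0015]
    - [0,0,0.003]
    - [0,0,0.0045]
    - [0,0,0.006]
    - [0,0,0.008]
    - [0,0,0.008]
  angular:
    - [0,0,0]
    - [0,0,0]
    - [0,0,0]
    - [0,0,0]
    - [0,0,0]
    - [0,0,0]
  jaw: [0,0,0,0,0,0]

```text
clock: 3.9
tcp_pos: [0.5249, 0.0405, 0.1339]
orientation: [-0.0, -0.132, 0.991, -0.0]
contact_force: [0.4, -0.4, 0.3]
grip_width: 0.0
grip_force: 0.0
```

>>> send_rows:
  travel:
    - [0,0,0.002]
    - [0,0,0.004]
    - [0,0,0.005]
    - [0,0,0.006]
    - [0,0,0.007]
    - [0,0,0.007]
  angular:
    - [0,0,0]
    - [0,0,0]
    - [0,0,0]
    - [0,0,0]
    - [0,0,0]
    - [0,0,0]
  jaw: [0,0,0,0,0,0]

```text
clock: 4.65
tcp_pos: [0.5251, 0.0405, 0.1271]
orientation: [-0.0, -0.132, 0.991, -0.0]
contact_force: [0.1, -0.3, 0.5]
grip_width: -0.001
grip_force: 0.0
```

>>> send_rows:
  travel:
    - [0,0,0.0005]
    - [0,0,0.001]
    - [0,0,0.0015]
    - [0,0,0.002]
    - [0,0,0.002]
  angular:
    - [0,0,0]
    - [0,0,0]
    - [0,0,0]
    - [0,0,0]
    - [0,0,0]
  jaw: [0,0,0,0,0]

```text
clock: 5.28
tcp_pos: [0.5251, 0.0405, 0.1251]
orientation: [-0.0, -0.132, 0.991, -0.0]
contact_force: [-0.2, -0.2, -0.8]
grip_width: 0.0
grip_force: 0.0
```

```bash
python3 -c "
from h import *
import cv2
a=cv2.resize(optics.snapshot('scene')[165:265,215:305,::-1],(400,444),interpolation=2)
b=cv2.resize(optics.snapshot('wrist')[:,:,::-1],(395,296),interpolation=2)
b=cv2.copyMakeBorder(b,0,148,0,0,0)
cv2.imwrite('pics/s2.png',np.hstack([a,b]))"
```

```text
(no output)
```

View pics/s2.png

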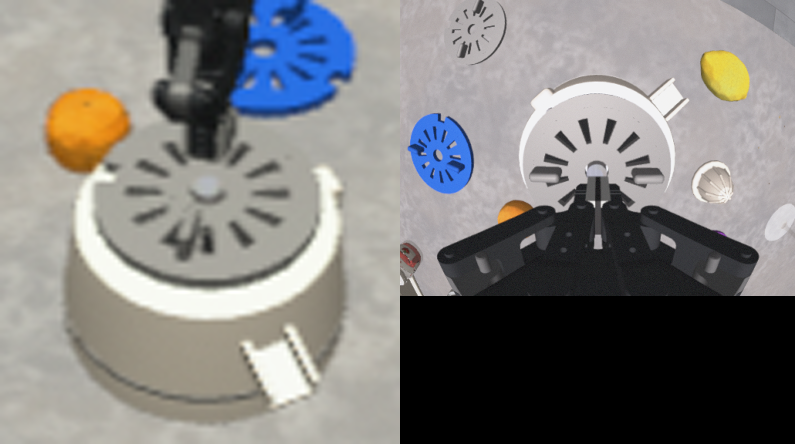

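```bash
cat >> h.py <<'E'
def proj(n,p):
    c=optics.get_calibration(n);K=c["camera_matrix"];T=c["extrinsics"]
    q=T[:3,:3].T@(np.array(p)-T[:3,3])
    if n=="wrist":
        r=np.hypot(q[0],q[1]);th=np.arctan2(r,q[2]); return np.round([K[0,2]+K[0,0]*th*q[0]/r,K[1,2]+K[1,1]*th*q[1]/r],1)
    v=K@q; return (v[:2]/v[2]).round(1)
E
python3 -c "
from h import *
t,r,s=pose();print(t,r.as_matrix().round(3).tolist())
T=optics.get_calibration('wrist')['extrinsics'];print(T.round(3).tolist())
for n,p in dict(tip=t-[0,0,.017],tip0=t,spin=[.5245,.041,.111],tab1=[.5135,.0794,.121],tab2=[.534,.001,.121]).items():
  a=proj('scene',p);b=proj('wrist',p);print(n,(a-[215,165])*4.444,b*[395/512,296/384]+[400,0])"
```

```text
[0.52517423 0.04056225 0.12517618] [[-0.965, -0.261, 0.0], [-0.261, 0.965, 0.0], [-0.0, 0.0, -1.0]]
[[-0.261, 0.93, 0.26, 0.459], [0.965, 0.251, 0.071, 0.022], [0.0, 0.27, -0.963, 0.276], [0.0, 0.0, 0.0, 1.0]]
tip [200.8688 181.3152] [598.734375 175.2875  ]
tip0 [201.3132 158.6508] [598.88867188 184.22916667]
spin [201.7576 178.6488] [599.58300781 176.05833333]
tab1 [183.9816 218.6448] [652.81542969 179.83541667]
tab2 [222.6444 114.6552] [544.73046875 179.14166667]
```

```bash
python3 -c "
from h import *
import cv2
t=np.array([.52415,.0424,.1797])
for d in (0,.005,.01,.017): print(d,(proj('scene',t-[0,0,d])-[180,120])*3.5)
a=cv2.resize(optics.snapshot('scene')[185:221,240:284,::-1],(440,360),interpolation=2)
b=cv2.resize(optics.snapshot('wrist')[195:285,210:300,::-1],(360,360),interpolation=2)
cv2.imwrite('pics/s3.png',np.hstack([a,b]))"
```

```text
0 [282.8  223.65]
0.005 [282.8 229.6]
0.01 [282.45 235.2 ]
0.017 [282.45 243.25]
```

View pics/s3.png

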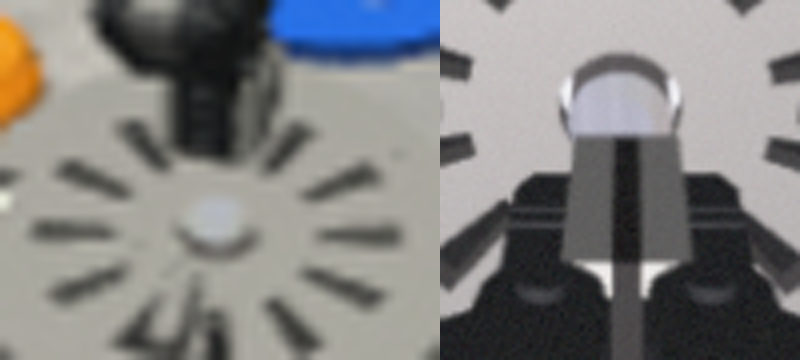

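```bash
python3 -c "
from h import *
t,r,s=pose()
for y in (0,.0145):
  for d in (-.01,-.005,0,.005,.01,.017): print(y,d,proj('wrist',t+r.apply([.011,y,d])), proj('wrist',t+r.apply([0,y,d])))
from scipy.optimize import fsolve
print(fsolve(lambda q:proj('wrist',[q[0],q[1],.111])-[255,220.5],[.52,.04],epsfcn=1e-3))
k=75/398
for a in [(ray('top',183+198*k-.5,181+182*k-.5,.111)),ray('scene',240+215/10-.5,185+217/10-.5,.111)]: print(a)
"
```

```text
0 -0.01 [257.9 227.5] [257.8 246.8]
0 -0.005 [257.8 223.9] [257.8 242.8]
0 0 [257.8 220.5] [257.7 238.9]
0 0.005 [257.7 217.3] [257.7 235.3]
0 0.01 [257.7 214.3] [257.7 231.9]
0 0.017 [257.6 210.4] [257.6 227.4]
0.0145 -0.01 [286.1 227.4] [285.4 246.6]
0.0145 -0.005 [285.2 223.8] [284.5 242.6]
0.0145 0 [284.4 220.4] [283.7 238.8]
0.0145 0.005 [283.6 217.3] [283.  235.2]
0.0145 0.01 [282.8 214.3] [282.3 231.8]
0.0145 0.017 [281.8 210.3] [281.3 227.3]
[0.52017732 0.03757439]
[0.52608365 0.0404206 ]
[0.52158198 0.04326532]
```

>>> send_rows:
  travel:
    - [0,0,0.001]
    - [0,0,0.002]
    - [0,0,0.003]
    - [0,0,0.004]
    - [0,0,0.004]
  angular:
    - [0,0,0]
    - [0,0,0]
    - [0,0,0]
    - [0,0,0]
    - [0,0,0]
  jaw: [0,0,0,0,0]

```text
clock: 6.1
tcp_pos: [0.525, 0.0405, 0.121]
orientation: [-0.0, -0.132, 0.991, -0.0]
contact_force: [-0.1, -0.1, -0.9]
grip_width: 0.004
grip_force: 0.0
```

>>> send_rows:
  travel:
    - [0,0,0.001]
    - [0,0,0.002]
    - [0,0,0.003]
    - [0,0,0.004]
    - [0,0,0.004]
  angular:
    - [0,0,0]
    - [0,0,0]
    - [0,0,0]
    - [0,0,0]
    - [0,0,0]
  jaw: [0,0,0,0,0]

```text
clock: 6.72
tcp_pos: [0.5251, 0.0405, 0.117]
orientation: [-0.0, -0.132, 0.991, -0.0]
contact_force: [0.3, -0.2, 0.2]
grip_width: -0.001
grip_force: 0.0
```

>>> send_rows:
  travel:
    - [0,0,0.001]
    - [0,0,0.002]
    - [0,0,0.003]
    - [0,0,0.004]
    - [0,0,0.004]
  angular:
    - [0,0,0]
    - [0,0,0]
    - [0,0,0]
    - [0,0,0]
    - [0,0,0]
  jaw: [0,0,0,0,0]

```text
clock: 7.35
tcp_pos: [0.5251, 0.0405, 0.113]
orientation: [-0.0, -0.132, 0.991, -0.0]
contact_force: [0.1, 0.3, 0.1]
grip_width: 0.0
grip_force: 0.0
```

```bash
python3 -c "
from h import *
import cv2
a=cv2.resize(optics.snapshot('scene')[185:221,240:284,::-1],(440,360),interpolation=2)
b=cv2.resize(optics.snapshot('wrist')[195:285,210:300,::-1],(360,360),interpolation=2)
cv2.imwrite('pics/s4.png',np.hstack([a,b]))"
```

```text
(no output)
```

View pics/s4.png

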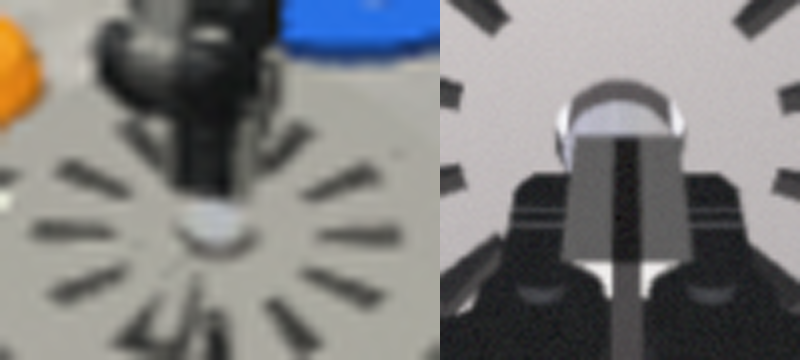

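The tip is just above the spindle top (scene crop, tip 210,200 against spindle 215,217). So the shut fingertips end about at the TCP height. I'll continue the probe in small steps.

>>> send_rows:
  travel:
    - [0,0,0.001]
    - [0,0,0.001]
    - [0,0,0.002]
    - [0,0,0.002]
  angular:
    - [0,0,0]
    - [0,0,0]
    - [0,0,0]
    - [0,0,0]
  jaw: [0,0,0,0]

```text
clock: 7.95
tcp_pos: [0.5251, 0.0405, 0.1111]
orientation: [-0.0, -0.132, 0.991, -0.0]
contact_force: [-1.2, 0.4, 0.0]
grip_width: 0.0
grip_force: 0.0
```

>>> send_rows:
  travel:
    - [0,0,0.001]
    - [0,0,0.001]
    - [0,0,0.002]
    - [0,0,0.002]
  angular:
    - [0,0,0]
    - [0,0,0]
    - [0,0,0]
    - [0,0,0]
  jaw: [0,0,0,0]

```text
clock: 8.45
tcp_pos: [0.5251, 0.0405, 0.109]
orientation: [-0.0, -0.132, 0.991, -0.0]
contact_force: [0.5, 0.0, -0.1]
grip_width: 0.0
grip_force: 0.0
```

>>> send_rows:
  travel:
    - [0,0,0.001]
    - [0,0,0.001]
    - [0,0,0.002]
    - [0,0,0.002]
  angular:
    - [0,0,0]
    - [0,0,0]
    - [0,0,0]
    - [0,0,0]
  jaw: [0,0,0,0]

```text
clock: 8.95
tcp_pos: [0.5251, 0.0405, 0.1071]
orientation: [-0.0, -0.132, 0.991, -0.0]
contact_force: [0.4, 0.1, -0.5]
grip_width: 0.001
grip_force: 0.0
```

>>> send_rows:
  travel:
    - [0,0,0.001]
    - [0,0,0.001]
    - [0,0,0.002]
    - [0,0,0.002]
  angular:
    - [0,0,0]
    - [0,0,0]
    - [0,0,0]
    - [0,0,0]
  jaw: [0,0,0,0]

```text
clock: 9.45
tcp_pos: [0.5251, 0.0405, 0.1051]
orientation: [-0.0, -0.132, 0.991, -0.0]
contact_force: [-0.0, 0.7, -0.9]
grip_width: -0.003
grip_force: 0.0
```

>>> send_rows:
  travel:
    - [0,0,0.001]
    - [0,0,0.001]
    - [0,0,0.001]
  angular:
    - [0,0,0]
    - [0,0,0]
    - [0,0,0]
  jaw: [0,0,0]

```text
clock: 9.82
tcp_pos: [0.5252, 0.0405, 0.1042]
orientation: [-0.0, -0.132, 0.991, -0.0]
contact_force: [-0.3, -0.4, 0.0]
grip_width: -0.006
grip_force: 0.0
```

```bash
python3 -c "
from h import *
import cv2
t,r,s=pose();print(t,s['contact_force'])
a=cv2.resize(optics.snapshot('scene')[175:231,236:288,::-1],(390,420),interpolation=2)
b=cv2.resize(optics.snapshot('wrist')[180:285,205:305,::-1],(400,420),interpolation=2)
cv2.imwrite('pics/s5.png',np.hstack([a,b]))"
```

```text
[0.52515755 0.04050823 0.10415445] [-0.28254689 -0.39133607  0.00859443]
```

View pics/s5.png

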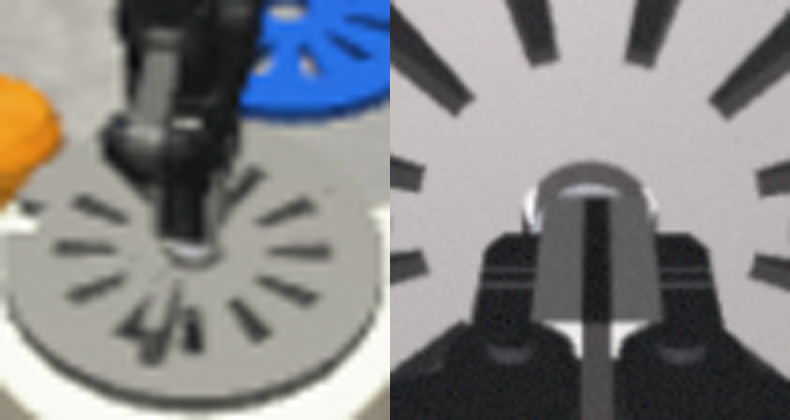

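The tip now almost covers the spindle: scene crop, tip 185,240 with the spindle crescent at 190,250. About 2–3 mm is left.

>>> send_rows:
  travel:
    - [0,0,0.001]
    - [0,0,0.001]
    - [0,0,0.002]
    - [0,0,0.002]
  angular:
    - [0,0,0]
    - [0,0,0]
    - [0,0,0]
    - [0,0,0]
  jaw: [0,0,0,0]

```text
clock: 10.42
tcp_pos: [0.5253, 0.0405, 0.1027]
orientation: [-0.0, -0.132, 0.991, 0.0]
contact_force: [-2.8, -0.3, 5.1]
grip_width: -0.001
grip_force: 2.4
```

>>> send_rows:
  travel:
    - [0,0,0.001]
    - [0,0,0.001]
    - [0,0,0.001]
  angular:
    - [0,0,0]
    - [0,0,0]
    - [0,0,0]
  jaw: [0,0,0]

```text
clock: 10.8
tcp_pos: [0.5253, 0.0405, 0.1026]
orientation: [-0.0, -0.132, 0.991, 0.0]
contact_force: [-4.2, -0.4, 10.9]
grip_width: 0.003
grip_force: 5.4
```

Contact at TCP z = 0.1027 (spindle top 0.111), so the shut fingertips are 8 mm behind the TCP, not ahead of it. I'll lift and go round to the side of tab 1.

```bash
python3 -c "
from h import *
print(shift([.490,.0731,.126],105))"
```

```text
([0.0256, 0.0407, -0.0233], [0.05, -0.02, 0.12])
```

>>> send_rows:
  travel:
    - [0,0,-0.012]
    - [0,0,-0.025]
    - [0.012,0.02,-0.025]
    - [0.0255,0.0405,-0.025]
    - [0.0255,0.0405,-0.025]
    - [0.0255,0.0405,-0.012]
    - [0.0255,0.0405,-0.004]
    - [0.0255,0.0405,0.0]
    - [0.0255,0.0405,0.0012]
    - [0.0255,0.0405,0.0012]
  angular:
    - [0,0,0]
    - [0,0,0]
    - [0,0,0]
    - [0,0,0]
    - [0,0,0]
    - [0,0,0]
    - [0,0,0]
    - [0,0,0]
    - [0,0,0]
    - [0,0,0]
  jaw: [0,0,0,0,0,0,0,0,0,0]

```text
clock: 12.05
tcp_pos: [0.4901, 0.0727, 0.0999]
orientation: [-0.0, -0.132, 0.991, -0.0]
contact_force: [0.2, 0.3, -0.3]
grip_width: 0.0
grip_force: 0.0
```

```bash
cat >> h.py <<'E'
C=np.array([.5226,.0404])
def push(psi,s=.0155,r=.04,z=.0997):
    a=np.radians(psi);u=np.array([np.cos(a),np.sin(a)]);t=np.array([-u[1],u[0]])
    return shift([*(C+r*u+s*t),z],psi)
E
python3 -c "
from h import *
t,r,s=pose();print(t,s['contact_force'])
for p in [105]+list(range(100,30,-5)): print(p,np.round(push(p),4).tolist())"
```

```text
[0.49011591 0.07271499 0.09987235] [ 0.24455974  0.26986066 -0.28901963]
105 [[-0.0075, 0.0004, 0.0002], [-0.01, -0.01, 0.12]]
100 [[-0.0111, 0.0016, 0.0002], [-0.01, -0.01, 5.12]]
95 [[-0.0147, 0.0024, 0.0002], [-0.01, -0.01, 10.12]]
90 [[-0.0184, 0.003, 0.0002], [-0.01, -0.01, 15.12]]
85 [[-0.0221, 0.0032, 0.0002], [-0.01, -0.01, 20.12]]
80 [[-0.0259, 0.0031, 0.0002], [-0.01, -0.01, 25.12]]
75 [[-0.0296, 0.0027, 0.0002], [-0.01, -0.0, 30.12]]
70 [[-0.0333, 0.002, 0.0002], [-0.01, -0.0, 35.12]]
65 [[-0.0369, 0.0009, 0.0002], [-0.01, -0.0, 40.12]]
60 [[-0.0403, -0.0005, 0.0002], [-0.02, -0.0, 45.12]]
55 [[-0.0437, -0.0021, 0.0002], [-0.02, -0.0, 50.12]]
50 [[-0.0469, -0.0041, 0.0002], [-0.02, -0.0, 55.12]]
45 [[-0.0499, -0.0063, 0.0002], [-0.02, -0.0, 60.12]]
40 [[-0.0527, -0.0088, 0.0002], [-0.02, -0.0, 65.12]]
35 [[-0.0553, -0.0115, 0.0002], [-0.02, 0.0, 70.12]]
```

>>> send_rows:
  travel:
    - [-0.004,0,0]
    - [-0.0075,0.0004,0]
    - [-0.011,0.0016,0]
    - [-0.0147,0.0024,0]
    - [-0.0184,0.003,0]
    - [-0.022,0.0032,0]
    - [-0.026,0.003,0]
    - [-0.0296,0.0027,0]
    - [-0.0333,0.002,0]
    - [-0.037,0.001,0]
    - [-0.0403,-0.0005,0]
    - [-0.0437,-0.002,0]
    - [-0.047,-0.004,0]
    - [-0.05,-0.0063,0]
    - [-0.0527,-0.0088,0]
    - [-0.0553,-0.0115,0]
    - [-0.0553,-0.0115,0]
  angular:
    - [0,0,0]
    - [0,0,0]
    - [0,0,5]
    - [0,0,10]
    - [0,0,15]
    - [0,0,20]
    - [0,0,25]
    - [0,0,30]
    - [0,0,35]
    - [0,0,40]
    - [0,0,45]
    - [0,0,50]
    - [0,0,55]
    - [0,0,60]
    - [0,0,65]
    - [0,0,70]
    - [0,0,70]
  jaw: [0,0,0,0,0,0,0,0,0,0,0,0,0,0,0,0,0]

```text
clock: 14.18
tcp_pos: [0.5469, 0.0766, 0.1001]
orientation: [0.0, 0.46, 0.888, 0.0]
contact_force: [0.1, -0.1, -0.0]
grip_width: 0.001
grip_force: 0.0
```

```bash
python3 -c "
from h import *
import cv2
t,r,s=pose();print(t,s['contact_force'],s['wrist_torque'])
for p in range(30,-31,-5): print(p,np.round(push(p),4).tolist())
a=cv2.resize(optics.snapshot('scene')[170:250,220:300,::-1],(400,400),interpolation=2)
b=cv2.resize(optics.snapshot('wrist')[60:300,135:375,::-1],(400,400),interpolation=2)
cv2.imwrite('pics/s6.png',np.hstack([a,b]))"
```

```text
[0.54689122 0.07658083 0.10011937] [ 0.12195267 -0.14124421 -0.03434849] [-0.04137352 -0.01454069 -0.01605907]
30 [[-0.0038, 0.0005, 0.0004], [0.02, 0.03, 5.22]]
25 [[-0.0074, 0.0014, 0.0004], [0.02, 0.03, 10.22]]
20 [[-0.0111, 0.002, 0.0004], [0.03, 0.03, 15.22]]
15 [[-0.0148, 0.0022, 0.0004], [0.03, 0.02, 20.22]]
10 [[-0.0186, 0.0021, 0.0004], [0.03, 0.02, 25.22]]
5 [[-0.0223, 0.0017, 0.0004], [0.03, 0.02, 30.22]]
0 [[-0.026, 0.0009, 0.0004], [0.03, 0.02, 35.22]]
-5 [[-0.0295, -0.0002, 0.0004], [0.03, 0.02, 40.22]]
-10 [[-0.033, -0.0015, 0.0004], [0.03, 0.02, 45.22]]
-15 [[-0.0364, -0.0032, 0.0004], [0.03, 0.02, 50.22]]
-20 [[-0.0396, -0.0052, 0.0004], [0.03, 0.02, 55.22]]
-25 [[-0.0426, -0.0074, 0.0004], [0.03, 0.01, 60.22]]
-30 [[-0.0454, -0.0099, 0.0004], [0.04, 0.01, 65.22]]
```

View pics/s6.png

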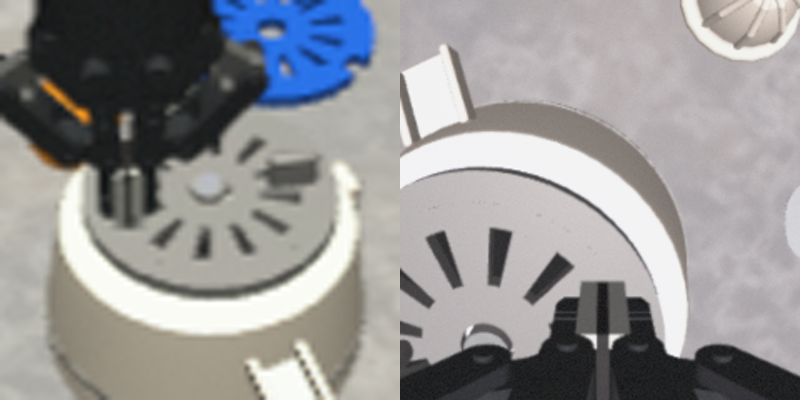

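The push works: the finger holds tab 1 at scene crop (130,205) and the opposite tab has moved to (292,172). Next I'll push on to about 8° short. Further angles I'll take from a polar unwrap of the top image, with the notch showing as a bright gap at r≈57 mm.

>>> send_rows:
  travel:
    - [-0.0038,0.0005,0]
    - [-0.0074,0.0014,0]
    - [-0.011,0.002,0]
    - [-0.0148,0.0022,0]
    - [-0.0186,0.002,0]
    - [-0.0223,0.0017,0]
    - [-0.026,0.001,0]
    - [-0.0295,0,0]
    - [-0.033,-0.0015,0]
    - [-0.0364,-0.0032,0]
    - [-0.0396,-0.0052,0]
    - [-0.041,-0.0062,0]
    - [-0.041,-0.0062,0]
  angular:
    - [0,0,5]
    - [0,0,10]
    - [0,0,15]
    - [0,0,20]
    - [0,0,25]
    - [0,0,30]
    - [0,0,35]
    - [0,0,40]
    - [0,0,45]
    - [0,0,50]
    - [0,0,55]
    - [0,0,57.5]
    - [0,0,57.5]
  jaw: [0,0,0,0,0,0,0,0,0,0,0,0,0]

```text
clock: 15.9
tcp_pos: [0.5649, 0.0392, 0.1]
orientation: [0.0, 0.83, 0.557, -0.0]
contact_force: [0.5, 0.1, -1.1]
grip_width: -0.005
grip_force: 0.1
```

```bash
cat >> h.py <<'E'
import cv2
def prof(n,img,c,r,z,deg=np.arange(-180,180,2)):
    """brightness round a circle of radius r at height z about c"""
    uv=np.array([proj(n,[c[0]+r*np.cos(a),c[1]+r*np.sin(a),z]) for a in np.radians(deg)],np.float32)
    g=cv2.cvtColor(img,cv2.COLOR_BGR2GRAY)
    return deg,cv2.remap(g,uv[None,:,0],uv[None,:,1],cv2.INTER_LINEAR)[0].astype(float)
E
python3 - <<'E'
from h import *
t,r,s=pose();print(t,s['contact_force'],s['clock'])
now={n:optics.snapshot(n)[:,:,::-1].copy() for n in("top","scene")}
cs={"top":(.5260,.0404),"scene":(.5216,.0433)}
for lab,src in (("start",{n:cv2.imread(f"pics/{n}0.png") for n in cs}),("now",now)):
  for n in cs:
    for rr,z in((.057,.103),(.077,.085)):
      d,p=prof(n,src[n],cs[n],rr,z); m=np.median(p); k=np.where(p>m+25)[0]
      print(lab,n,rr,int(m),[(int(d[i]),int(p[i])) for i in k][:40])
for n in now: cv2.imwrite(f"pics/{n}7.png",now[n])
E
```

```text
[0.56489393 0.03924188 0.09999189] [ 0.48946321  0.1239715  -1.14437847] 15.9
start top 0.057 131 [(10, 165), (12, 168), (14, 168), (16, 167), (18, 168), (20, 161)]
start top 0.077 112 [(-132, 160), (-130, 167), (-128, 163), (-126, 162), (-124, 163), (-122, 165), (-120, 152), (136, 143), (138, 143), (140, 164), (142, 167), (144, 166), (146, 164), (148, 164), (150, 162), (152, 154), (154, 153)]
start scene 0.057 159 [(14, 233), (16, 239), (18, 230), (20, 194)]
start scene 0.077 148 [(-150, 174), (-132, 216), (-130, 241), (-128, 239), (-126, 240), (-124, 237), (-122, 241), (-120, 228), (-118, 203), (-116, 175), (10, 175), (12, 177), (14, 178), (16, 180), (18, 178), (20, 174)]
now top 0.057 99 [(-180, 134), (-178, 136), (-176, 134), (-174, 133), (-172, 134), (-170, 133), (-168, 134), (-166, 135), (-164, 134), (-162, 134), (-160, 135), (-158, 135), (-156, 134), (-154, 134), (-152, 136), (-150, 134), (-148, 133), (-146, 135), (-144, 135), (-142, 135), (-140, 134), (-138, 133), (-136, 134), (-134, 135), (-132, 134), (-130, 134), (-128, 135), (-126, 135), (-124, 136), (-122, 137), (-120, 152), (-118, 170), (-116, 172), (-114, 170), (-112, 170), (-110, 171), (-108, 165), (-106, 150), (-104, 134), (-102, 135)]
now top 0.077 97 [(-134, 123), (-132, 166), (-130, 172), (-128, 167), (-126, 167), (-124, 167), (-122, 169), (-120, 154)]
now scene 0.057 167 [(-118, 203), (-116, 230), (-114, 238), (-112, 225), (-110, 195)]
now scene 0.077 154 [(-154, 180), (-152, 183), (-150, 183), (-148, 180), (-146, 180), (-132, 225), (-130, 245), (-128, 244), (-126, 244), (-124, 242), (-122, 247), (-120, 232), (-118, 207), (-116, 181), (-102, 180), (8, 183), (10, 184), (12, 186), (14, 188), (16, 188), (18, 187), (20, 183)]
```

```bash
python3 - <<'E'
from h import *
cs={"top":(.5260,.0404),"scene":(.5216,.0433)}
def mid(n,img,c,r,z,lo,hi):
    d,p=prof(n,img,c,r,z,np.arange(lo,hi,.25)); b=np.percentile(p,15);h=(b+p.max())/2
    k=np.where(p>h)[0]; return round(d[k].mean(),1),round(d[k[-1]]-d[k[0]],1)
for n in cs:
  i0=cv2.imread(f"pics/{n}0.png");i=cv2.imread(f"pics/{n}7.png")
  for dx,dy in((0,0),(.001,0),(0,.001)):
    c=np.array(cs[n])+[dx,dy]
    print(n,dx,dy,"boss",[mid(n,i0,c,r,z,-155,-95) for r,z in((.076,.085),(.078,.085),(.078,.092))],"spout",[mid(n,i0,c,r,.07,120,170) for r in (.09,.098)],"notch",mid(n,i,c,.056,.103,-135,-90),mid(n,i,c,.059,.103,-135,-90),"n0",mid(n,i0,c,.057,.103,-5,35))
for p in (-25,-30,-32,-33,-34,-35): print(p,np.round(push(p),4).tolist())
E
```

```text
Traceback (most recent call last):
  File "h.py", line 28, in prof
    uv=np.array([proj(n,[c[0]+r*np.cos(a),c[1]+r*np.sin(a),z]) for a in np.radians(deg)],np.float32)
                 ~~~~^^^^^^^^^^^^^^^^^^^^^^^^^^^^^^^^^^^^^^^^^
  File "h.py", line 16, in proj
    c=optics.get_calibration(n);K=c["camera_matrix"];T=c["extrinsics"]
ValueError: time passes only in moves, steps and waits
```

```bash
sed -i 's/^from cell import bot, optics/from cell import bot, optics\nfrom functools import cache\ncal=cache(optics.get_calibration)/; s/c=optics.get_calibration(n)/c=cal(n)/' h.py; python3 - <<'E'
from h import *
cs={"top":(.5260,.0404),"scene":(.5216,.0433)}
def mid(n,img,c,r,z,lo,hi):
    d,p=prof(n,img,c,r,z,np.arange(lo,hi,.25)); b=np.percentile(p,15);h=(b+p.max())/2
    k=np.where(p>h)[0]; return round(float(d[k].mean()),1),round(float(d[k[-1]]-d[k[0]]),1)
for n in cs:
  i0=cv2.imread(f"pics/{n}0.png");i=cv2.imread(f"pics/{n}7.png")
  for dx,dy in((0,0),(.001,0),(0,.001)):
    c=np.array(cs[n])+[dx,dy]
    print(n,dx,dy,"boss",[mid(n,i0,c,r,z,-155,-95) for r,z in((.076,.085),(.078,.085),(.078,.092))],"spout",[mid(n,i0,c,r,.07,120,170) for r in (.09,.098)],"notch",mid(n,i,c,.056,.103,-135,-90),mid(n,i,c,.059,.103,-135,-90),"n0",mid(n,i0,c,.057,.103,-5,35))
for p in (-25,-30,-32,-33,-34,-35): print(p,np.round(push(p),4).tolist())
E
```

```text
top 0 0 boss [(-126.2, 15.0), (-126.1, 13.8), (-125.9, 13.8)] spout [(144.9, 17.8), (145.1, 16.2)] notch (-113.1, 13.2) (-112.6, 12.8) n0 (14.4, 13.8)
top 0.001 0 boss [(-126.9, 15.2), (-126.9, 14.2), (-126.5, 14.0)] spout [(145.2, 17.5), (145.5, 16.2)] notch (-114.2, 13.5) (-113.8, 13.0) n0 (14.8, 14.5)
top 0 0.001 boss [(-125.8, 15.5), (-125.8, 14.5), (-125.4, 14.2)] spout [(145.6, 17.5), (145.4, 16.2)] notch (-112.8, 13.5) (-112.6, 12.8) n0 (13.4, 13.8)
scene 0 0 boss [(-125.5, 14.5), (-125.4, 14.2), (-138.3, 32.8)] spout [(143.5, 18.0), (143.2, 16.8)] notch (-114.6, 7.2) (-114.1, 8.2) n0 (16.4, 7.8)
scene 0.001 0 boss [(-126.1, 14.8), (-126.0, 14.0), (-130.7, 13.0)] spout [(144.0, 18.2), (143.7, 16.8)] notch (-115.8, 7.0) (-115.0, 8.0) n0 (16.5, 8.5)
scene 0 0.001 boss [(-125.0, 14.5), (-124.9, 14.2), (-128.9, 14.0)] spout [(144.2, 18.2), (143.7, 17.0)] notch (-114.4, 7.2) (-113.8, 8.0) n0 (15.4, 7.8)
-25 [[-0.0014, 0.0013, 0.0002], [-0.02, 0.01, 2.7]]
-30 [[-0.005, 0.0023, 0.0002], [-0.02, 0.01, 7.7]]
-32 [[-0.0064, 0.0027, 0.0002], [-0.02, 0.01, 9.7]]
-33 [[-0.0071, 0.0028, 0.0002], [-0.02, 0.01, 10.7]]
-34 [[-0.0079, 0.0029, 0.0002], [-0.02, 0.01, 11.7]]
-35 [[-0.0086, 0.0031, 0.0002], [-0.02, 0.01, 12.7]]
```

>>> send_rows:
  travel:
    - [-0.0014,0.0012,0]
    - [-0.0032,0.0018,0]
    - [-0.005,0.0023,0]
    - [-0.0064,0.0027,0]
    - [-0.0075,0.0028,0]
    - [-0.0083,0.003,0]
    - [-0.0083,0.003,0]
  angular:
    - [0,0,2.5]
    - [0,0,5]
    - [0,0,7.5]
    - [0,0,9.5]
    - [0,0,11]
    - [0,0,12]
    - [0,0,12]
  jaw: [0,0,0,0,0,0,0]

```text
clock: 16.88
tcp_pos: [0.5645, 0.0302, 0.1]
orientation: [0.0, 0.884, 0.467, -0.0]
contact_force: [0.1, -0.0, 0.5]
grip_width: -0.001
grip_force: 0.0
```

```bash
cat > m.py <<'E'
from h import *
def mid(n,img,c,r,z,lo,hi):
    d,p=prof(n,img,c,r,z,np.arange(lo,hi,.25)); b=np.percentile(p,15);h=(b+p.max())/2
    k=np.where(p>h)[0]; return round(float(d[k].mean()),1),round(float(d[k[0]]),1),round(float(d[k[-1]]),1)
t,r,s=pose();print(t,s['contact_force'],s['clock'],np.degrees(np.arctan2(*r.as_matrix()[[1,0],1])))
i=optics.snapshot("top")[:,:,::-1].copy();cv2.imwrite(f"pics/top_{s['clock']:.2f}.png",i)
for c in ((.526,.0404),(.5265,.0400)):
  print("boss",[mid("top",i,c,r,.085,-155,-95) for r in(.076,.078)],"notch",[mid("top",i,c,r,.103,-150,-100) for r in(.055,.057,.059)])
E
python3 m.py
```

```text
[0.56447632 0.03016839 0.09995999] [ 0.11780989 -0.00443776  0.48850409] 16.875 -34.37682416425089
boss [(-126.2, -133.8, -118.8), (-126.1, -133.0, -119.2)] notch [(-124.4, -130.5, -118.2), (-121.4, -128.5, -117.8), (-120.0, -122.0, -118.0)]
boss [(-126.8, -134.5, -119.0), (-126.6, -133.5, -119.8)] notch [(-125.0, -131.2, -118.8), (-121.9, -129.0, -118.5), (-120.5, -122.5, -118.5)]
```

>>> send_rows:
  travel:
    - [-0.0006,0.0001,0]
    - [-0.001,0.0002,0]
    - [-0.001,0.0002,0]
  angular:
    - [0,0,0.8]
    - [0,0,1.4]
    - [0,0,1.4]
  jaw: [0,0,0]

```text
clock: 17.3
tcp_pos: [0.5642, 0.0294, 0.1]
orientation: [0.0, 0.89, 0.456, 0.0]
contact_force: [0.6, 0.2, -0.9]
grip_width: -0.0
grip_force: 0.2
```

```bash
python3 m.py; python3 - <<'E'
from h import *
a=cv2.imread(sorted(__import__("glob").glob("pics/top_*"))[-1]);b=optics.snapshot("scene")[:,:,::-1]
u,v=proj("top",(.491,-.008,.1)).astype(int);x,y=proj("scene",(.488,-.006,.1)).astype(int);print(u,v,x,y)
f=lambda i,u,v:cv2.resize(i[v-13:v+13,u-13:u+13],(390,390),interpolation=cv2.INTER_CUBIC)
cv2.imwrite("pics/s8.png",np.hstack([f(a,u,v),f(b,x,y)]))
E
```

```text
[0.56420561 0.02935968 0.10002121] [ 0.60583216  0.22961131 -0.87953505] 17.3 -35.77293717561632
boss [(-126.2, -133.8, -118.8), (-126.2, -133.2, -119.2)] notch [(-125.1, -131.2, -119.0), (-123.1, -129.5, -118.8), (-120.2, -122.0, -118.5)]
boss [(-126.8, -134.5, -119.0), (-126.8, -133.8, -119.8)] notch [(-125.9, -132.0, -119.8), (-124.0, -130.2, -119.5), (-120.9, -122.5, -119.2)]
238 227 282 201
```

View pics/s8.png

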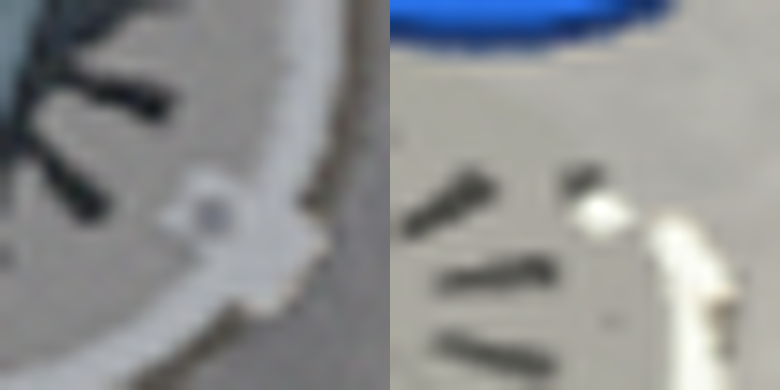

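The pin shows as a dark dot at top crop (212,215) inside the white notch, about 1 mm to its clockwise side. One more degree is needed.

>>> send_rows:
  travel:
    - [-0.0005,0,0]
    - [-0.0008,0.0001,0]
    - [-0.0008,0.0001,0]
  angular:
    - [0,0,0.6]
    - [0,0,1]
    - [0,0,1]
  jaw: [0,0,0]

```text
clock: 17.77
tcp_pos: [0.5638, 0.0287, 0.1]
orientation: [0.0, 0.894, 0.448, 0.0]
contact_force: [0.4, 0.5, 1.0]
grip_width: -0.001
grip_force: 0.2
```

```bash
python3 m.py
```

```text
[0.56377308 0.02868524 0.10001323] [0.43466282 0.48140088 0.96374931] 17.775 -36.770243221233684
boss [(-126.1, -133.8, -118.5), (-126.4, -133.2, -119.5)] notch [(-126.4, -132.5, -120.2), (-126.2, -132.2, -119.8), (-125.8, -132.2, -119.2)]
boss [(-126.8, -134.5, -119.0), (-126.8, -133.8, -119.8)] notch [(-127.0, -133.0, -121.0), (-127.2, -133.0, -120.8), (-126.6, -133.0, -120.0)]
```

>>> send_rows:
  travel:
    - [0.004,0,0]
    - [0.008,0,0]
    - [0.008,0,-0.012]
    - [0.008,0,-0.03]
    - [0.008,0,-0.045]
    - [0.008,0,-0.045]
  angular:
    - [0,0,0]
    - [0,0,0]
    - [0,0,0]
    - [0,0,0]
    - [0,0,0]
    - [0,0,0]
  jaw: [0,0,0,0,0,0]

```text
clock: 18.58
tcp_pos: [0.5701, 0.035, 0.1472]
orientation: [0.0, 0.894, 0.448, 0.002]
contact_force: [0.7, 0.2, 0.7]
grip_width: -0.0
grip_force: 0.0
```

```bash
python3 m.py; python3 -c "
from h import *
print(shift([.524,.0405,.14],54), pose()[2]['joint_pos'][6])"
```

```text
[0.5700829  0.03502368 0.14717946] [0.65531053 0.19433428 0.70712597] 18.575 -36.77323291531852
boss [(-126.1, -133.8, -118.5), (-126.2, -133.0, -119.5)] notch [(-126.4, -132.5, -120.2), (-126.4, -132.2, -120.0), (-125.8, -132.2, -119.2)]
boss [(-126.8, -134.5, -119.0), (-126.6, -133.5, -119.8)] notch [(-127.0, -133.0, -121.0), (-127.1, -133.0, -120.8), (-126.6, -133.0, -120.0)]
([-0.0228, -0.0394, 0.006], [0.13, -0.04, -90.76]) -0.36255441424945645
```

The disc stayed aligned after release. Next: centre over the spindle, turn the tool 90° so the fingers clear the tabs, and open to 40 mm.

>>> send_rows:
  travel:
    - [-0.01,-0.02,0]
    - [-0.0228,-0.0394,0]
    - [-0.0228,-0.0394,0]
    - [-0.0228,-0.0394,0]
    - [-0.0228,-0.0394,0]
    - [-0.0228,-0.0394,0]
    - [-0.0228,-0.0394,0]
    - [-0.0228,-0.0394,0]
    - [-0.0228,-0.0394,0]
    - [-0.0228,-0.0394,0]
    - [-0.0228,-0.0394,0]
    - [-0.0228,-0.0394,0]
  angular:
    - [0,0,-9]
    - [0,0,-18]
    - [0,0,-27]
    - [0,0,-36]
    - [0,0,-45]
    - [0,0,-54]
    - [0,0,-63]
    - [0,0,-72]
    - [0,0,-81]
    - [0,0,-90.5]
    - [0,0,-90.5]
    - [0,0,-90.5]
  jaw: [0,0.02,0.04,0.04,0.04,0.04,0.04,0.04,0.04,0.04,0.04,0.04]

```text
clock: 20.12
tcp_pos: [0.5229, 0.0404, 0.1447]
orientation: [-0.0, 0.312, 0.95, -0.0]
contact_force: [0.5, -0.2, 1.0]
grip_width: 0.467
grip_force: 0.0
```

```bash
python3 -c "
from h import *
print(shift([.524,.0405,.11],54))
t,r,s=pose();print(t,s['grip_width'],s['clock'],bot.nose_length)"
```

```text
([-0.0008, 0.0008, 0.0347], [-0.03, -0.03, -0.4])
[0.52294361 0.04035512 0.14466421] 0.4665900276733412 20.125 0.017
```

>>> send_rows:
  travel:
    - [-0.0004,0.0004,0.01]
    - [-0.0008,0.0008,0.02]
    - [-0.0008,0.0008,0.03]
    - [-0.0008,0.0008,0.04]
    - [-0.0008,0.0008,0.044]
    - [-0.0008,0.0008,0.046]
    - [-0.0008,0.0008,0.046]
  angular:
    - [0,0,0]
    - [0,0,0]
    - [0,0,0]
    - [0,0,0]
    - [0,0,0]
    - [0,0,0]
    - [0,0,0]
  jaw: [0.04,0.04,0.04,0.04,0.04,0.04,0.04]

```text
clock: 21.0
tcp_pos: [0.5246, 0.0406, 0.0991]
orientation: [0.0, 0.311, 0.95, 0.0]
contact_force: [0.1, 0.2, 0.1]
grip_width: 0.469
grip_force: 0.0
```

>>> send_rows:
  travel:
    - [0,0,0.001]
    - [0,0,0.002]
    - [0,0,0.003]
    - [0,0,0.004]
    - [0,0,0.005]
    - [0,0,0.005]
  angular:
    - [0,0,0]
    - [0,0,0]
    - [0,0,0]
    - [0,0,0]
    - [0,0,0]
    - [0,0,0]
  jaw: [0.04,0.04,0.04,0.04,0.04,0.04]

```text
clock: 21.75
tcp_pos: [0.5243, 0.0406, 0.0938]
orientation: [-0.0, 0.311, 0.95, -0.0]
contact_force: [0.3, 0.5, 0.1]
grip_width: 0.467
grip_force: 0.0
```

>>> send_rows:
  travel:
    - [0,0,0.001]
    - [0,0,0.002]
    - [0,0,0.003]
    - [0,0,0.004]
    - [0,0,0.005]
    - [0,0,0.005]
  angular:
    - [0,0,0]
    - [0,0,0]
    - [0,0,0]
    - [0,0,0]
    - [0,0,0]
    - [0,0,0]
  jaw: [0.04,0.04,0.04,0.04,0.04,0.04]

```text
clock: 22.5
tcp_pos: [0.5245, 0.0406, 0.0895]
orientation: [-0.0, 0.311, 0.95, 0.0]
contact_force: [-1.8, -0.8, 5.5]
grip_width: 0.469
grip_force: 2.7
```

>>> send_rows:
  travel:
    - [0,0,0.001]
    - [0,0,0.002]
    - [0,0,0.003]
    - [0,0,0.003]
  angular:
    - [0,0,0]
    - [0,0,0]
    - [0,0,0]
    - [0,0,0]
  jaw: [0.04,0.04,0.04,0.04]

```text
clock: 23.0
tcp_pos: [0.5245, 0.0406, 0.0864]
orientation: [-0.0, 0.311, 0.95, 0.0]
contact_force: [-1.7, 0.8, 5.4]
grip_width: 0.469
grip_force: 2.6
```

It sinks steadily at 5.5 N; I'll go on to the seat.

>>> send_rows:
  travel:
    - [0,0,0.001]
    - [0,0,0.002]
    - [0,0,0.003]
    - [0,0,0.004]
    - [0,0,0.004]
  angular:
    - [0,0,0]
    - [0,0,0]
    - [0,0,0]
    - [0,0,0]
    - [0,0,0]
  jaw: [0.04,0.04,0.04,0.04,0.04]

```text
clock: 23.62
tcp_pos: [0.5246, 0.0406, 0.0832]
orientation: [-0.0, 0.311, 0.95, 0.0]
contact_force: [-3.9, 0.0, 10.2]
grip_width: 0.469
grip_force: 5.5
```

>>> send_rows:
  travel:
    - [0,0,0.001]
    - [0,0,0.002]
    - [0,0,0.003]
    - [0,0,0.003]
  angular:
    - [0,0,0]
    - [0,0,0]
    - [0,0,0]
    - [0,0,0]
  jaw: [0.04,0.04,0.04,0.04]

```text
clock: 24.12
tcp_pos: [0.5246, 0.0407, 0.0831]
orientation: [-0.002, 0.311, 0.95, 0.001]
contact_force: [-11.6, -0.8, 32.0]
grip_width: 0.468
grip_force: 15.8
```

Hard stop at 32 N: the disc is home. I'll retreat straight up and verify.

>>> send_rows:
  travel:
    - [0,0,-0.005]
    - [0,0,-0.02]
    - [0,0,-0.05]
    - [0,0,-0.08]
    - [0,0,-0.12]
    - [0,0,-0.16]
    - [0,0,-0.16]
    - [0,0,-0.16]
  angular:
    - [0,0,0]
    - [0,0,0]
    - [0,0,0]
    - [0,0,0]
    - [0,0,0]
    - [0,0,0]
    - [0,0,0]
    - [0,0,0]
  jaw: [0.04,0.04,0.04,0.04,0.04,0.04,0.04,0.04]

```text
clock: 25.12
tcp_pos: [0.5238, 0.0407, 0.2385]
orientation: [-0.0, 0.311, 0.95, -0.0]
contact_force: [-0.5, 0.5, -0.7]
grip_width: 0.468
grip_force: 0.0
```

```bash
python3 m.py; python3 - <<'E'
from h import *
i=optics.snapshot("scene")[:,:,::-1].copy(); i0=cv2.imread("pics/scene0.png")
# height: radial offset of the disc's dark rim edge toward the camera (start vs now)
g=lambda im:cv2.cvtColor(im,cv2.COLOR_BGR2GRAY)[220:242,[252,258,264,270]].T.tolist()
for a,b in zip(g(i0),g(i)): print(a,"\n",b)
E
```

```text
[0.52383817 0.04070014 0.23847326] [-0.5219963   0.47014992 -0.70187799] 25.125 53.748086915761085
boss [(-126.2, -134.2, -118.2), (-126.2, -133.2, -119.2)] notch [(-113.2, -126.2, -100.2), (-113.1, -126.0, -100.2), (-113.0, -125.8, -100.2)]
boss [(-126.6, -134.8, -118.5), (-126.8, -133.8, -119.8)] notch [(-113.6, -127.0, -100.2), (-113.4, -126.5, -100.2), (-113.2, -126.2, -100.2)]
[146, 161, 161, 160, 161, 159, 134, 77, 127, 235, 245, 245, 245, 245, 243, 222, 149, 148, 146, 145, 144, 146] 
 [169, 168, 168, 168, 168, 168, 169, 168, 163, 126, 80, 141, 249, 249, 247, 227, 155, 153, 153, 152, 151, 152]
[95, 115, 138, 152, 161, 161, 160, 146, 76, 107, 223, 245, 244, 245, 244, 243, 219, 150, 148, 148, 147, 146] 
 [170, 227, 204, 178, 167, 169, 167, 169, 169, 166, 141, 78, 119, 239, 249, 247, 225, 156, 155, 154, 153, 152]
[162, 161, 161, 161, 160, 161, 162, 154, 76, 104, 213, 245, 245, 245, 244, 243, 220, 151, 149, 148, 146, 147] 
 [105, 225, 245, 242, 238, 168, 168, 168, 168, 168, 161, 78, 113, 230, 249, 247, 226, 157, 155, 153, 153, 153]
[104, 161, 160, 161, 161, 161, 154, 82, 93, 188, 245, 245, 245, 245, 244, 231, 154, 147, 147, 145, 145, 166] 
 [137, 98, 77, 76, 78, 104, 153, 168, 168, 161, 87, 98, 196, 249, 248, 235, 161, 152, 152, 151, 152, 173]
```

The rim edge dropped a uniform 3 px, about 10 mm, in the scene view. I'll clear the arm out of the top view and check the notch and a bright patch near scene (262,222).

>>> send_rows:
  travel:
    - [-0.02,-0.028,-0.01]
    - [-0.04,-0.056,-0.02]
    - [-0.06,-0.084,-0.03]
    - [-0.08,-0.112,-0.03]
    - [-0.1,-0.14,-0.03]
    - [-0.1,-0.14,-0.03]
    - [-0.1,-0.14,-0.03]
  angular:
    - [0,0,0]
    - [0,0,0]
    - [0,0,0]
    - [0,0,0]
    - [0,0,0]
    - [0,0,0]
    - [0,0,0]
  jaw: [0.04,0.04,0.04,0.04,0.04,0.04,0.04]

```text
clock: 26.1
tcp_pos: [0.5216, -0.1306, 0.2678]
orientation: [-0.001, 0.311, 0.95, -0.0]
contact_force: [0.3, -0.2, -0.3]
grip_width: 0.469
grip_force: 0.0
```

```bash
sed -i 's/\.103,-150,-100/.093,-150,-105/' m.py; python3 m.py; python3 - <<'E'
from h import *
i=optics.snapshot("scene")[:,:,::-1].copy()
cv2.imwrite("pics/s9.png",i)
g=cv2.cvtColor(i,cv2.COLOR_BGR2GRAY)
print(g[204:236:1,246:284:2])
print(i[223,264],i[223,262])
E
```

```text
[ 0.52164116 -0.13059575  0.26777256] [ 0.32978061 -0.21961508 -0.27385116] 26.1 53.741659982832665
boss [(-126.1, -133.8, -118.5), (-126.2, -133.0, -119.5)] notch [(-126.6, -132.5, -120.8), (-127.1, -133.0, -120.5), (-127.5, -134.0, -119.8)]
boss [(-126.8, -134.5, -119.0), (-126.8, -133.8, -119.8)] notch [(-127.2, -133.0, -121.5), (-128.0, -133.8, -121.2), (-127.9, -134.5, -120.2)]
[[161 162 163 181  71 154 163 189 168 139 220 163 157  93  88 149 164 142
  159]
 [148 158 163 164  99 155 166 178 178 167 163 163 110 110 165 163 163 163
  164]
 [ 85 121 159 162 149 163 171 179 177 170 163 163  84 149 163 163 162 162
  121]
 [ 85  78 122 151 163 163 167 179 178 170 163 163 156 162 162 161 159 161
  163]
 [143 115  88 123 164 163 134 171 172 135 162 164 163 159 157 133 105 146
  164]
 [163 162 152 143 164 163 126 111 126 100 161 164 161 126  88  83  82 146
  163]
 [162 163 163 164 163 163 124 102 102  84 146 163 162 116 109 126 125 147
  163]
 [157 156 155 160 163 163 113 102 103  95 141 163 163 163 163 164 164 163
  163]
 [ 96  85  84 139 163 163 130 102 101 150 155 164 163 160 161 163 
[... 1206 characters left out ...]
 161 158  92 159
  246]
 [120  87 149 160 164 164 165 164 164 165 164 164 163 160 133  90 112 234
  246]
 [224 106  78 123 158 159 162 164 164 165 163 160 157 124  74 112 234 246
  245]
 [246 224 129  79  88 109 137 157 157 157 144 116  83  87 114 234 246 245
  229]
 [247 247 236 138 101  85  77  77  78  78  76  80  96 169 234 247 245 233
  148]
 [245 247 246 246 208 154 115 109 110 109 119 144 190 247 246 245 234 178
  139]
 [223 243 246 246 246 246 237 225 227 226 241 246 246 246 245 233 184 141
  138]
 [149 189 241 245 246 247 246 246 246 246 246 247 245 244 232 158 144 141
  137]
 [146 148 180 224 240 244 245 245 245 245 245 243 232 193 154 145 143 140
  136]]
[230 240 238] [156 165 166]
```

The bright patches are the white deck seen through the slot ends. The disc is down 10 mm, level, and the notch is on the pin.

```bash
python3 -c "
from cell import bot
print(bot.hand_in())"
```

```text
the job is handed in; nothing more can be done
None
```

I turned the strainer by its tab until the notch stood over the pin, pressed it to a hard stop on the deck, and handed the job in at about 26 s; the verdict was not shown.

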